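# Load the label-roll stand at the shop counter

## Task

Load the two label rolls onto the spindle of the roll stand: first the big roll, down over the thick lower hub until it lies flat on the round base, then the small roll on the thin upper spindle until it lies flat on the big roll. The stand's bow springs grip the cores, so press each roll fully home. Leave the cup, the sanitizer bottle and the stapler alone.

Things in the scene. Friction and masses are not known exactly. Their poses are not given: they have to be found in the camera images.
- big_roll: Big label roll, white paper on a brown cardboard core, standing on end: a rigid ring 68 mm outer diameter, 40 mm bore, 50 mm high, about 120 g. Origin at the centre of its underside, z up along its axis.
- small_roll: Small label roll, same materials, standing on end: 58 mm outer diameter, 25 mm bore, 36 mm high, about 70 g. Origin at the centre of its underside, z up along its axis.
- stand: Roll stand, screwed to the counter: dark round base, 110 mm diameter, 12 mm thick; on it a grey hub, 36 mm diameter, from 12 to 50 mm above the counter (top 6 mm chamfered); on that an aluminium spindle, 19 mm diameter, up to 115 mm, its last 12 mm a cone down to 8 mm. Origin at the centre of the base's underside, z up along the spindle.
- stand_seat (a point): Point on the spindle's axis at the top face of the base, 12 mm above the counter: the big roll's underside comes here. The small roll's underside comes 50 mm above it (on the big roll's top).
- hub_springs (a point): On the axis, 34 mm above the counter: top of the bulge (43 mm diameter) of three steel bow springs round the hub, 16 to 47 mm up. They yield inwards: the big roll, put on loosely, stops on them and needs a push of roughly 5 to 15 N, shared by both sides of the spindle, all the way down.
- spindle_springs (a point): On the axis, 86 mm above the counter: top of the bulge (28 mm diameter) of three like bow springs round the spindle, 66 to 100 mm up, which stop and grip the small roll in the same way.
- stand_tip (a point): Tip of the spindle, on its axis, 115 mm above the counter.
- cup: Bystander: paper coffee cup with a white lid, 86 mm across, 120 mm high. Origin at the centre of its underside.
- sanitizer: Bystander: blue pump bottle, 68 mm across, 172 mm high. Origin at the centre of its underside.
- stapler: Bystander: black stapler, 150 mm long (its x axis), 36 mm wide, 52 mm high. Origin at the centre of its underside.

How it is judged (in metres and radians):
On the way, in this order (a step that is already met when the one before it is completed fails the run):
1. The big roll is fully home on the hub: its underside within 3 mm of the base, centred within 5 mm, level (z of big_roll in the frame of stand_seat below 0.003 m and horizontal distance between big_roll and stand_seat below 0.005 m and angle between big_roll's own z axis and vertical below 0.08 rad), for 0.2 s.
2. With the big roll still home, the small roll is fully home: its underside within 3 mm of the big roll's top, threaded on the spindle, level (all of step 1 and z of small_roll in the frame of stand_seat between 0.046 and 0.053 m and horizontal distance between small_roll and stand_seat below 0.005 m and angle between small_roll's own z axis and vertical below 0.08 rad), for 0.2 s.
At the end, for the whole second after the job is handed in: Both rolls are threaded on the spindle, released and at rest: the big roll's underside within 3 mm of the base, the small roll's underside within 3 mm of where it lies on the big roll's top (50 mm above the base), each centred within 5 mm of the spindle and level within 0.08 rad (all of step 2 and linear speed of each of big_roll, small_roll below 0.02 m/s); the robot touches nothing.
It fails at once if The cup is moved more than 30 mm or tipped over (distance of cup from where it was at the start of the episode above 0.03 m or angle between cup's own z axis and vertical above 0.4 rad).
It fails at once if The sanitizer is moved more than 30 mm or tipped over (distance of sanitizer from where it was at the start of the episode above 0.03 m or angle between sanitizer's own z axis and vertical above 0.4 rad).
It fails at once if The stapler is moved more than 30 mm or tipped over (distance of stapler from where it was at the start of the episode above 0.03 m or angle between stapler's own z axis and vertical above 0.4 rad).
It also fails if it takes over 67 s, if anything falls off the work surface, if the arm or the gripper's body presses on something with over 40 N, if the wrist force passes 120 N, or if a joint passes its speed limit or range.

## Robot

A 7-joint arm with a two-finger parallel gripper is mounted at the origin on the work surface. World frame = base frame: x ahead of the robot, y to its left, z up, the work surface at z = 0. Lengths are in m, angles in degrees, forces in N, time in s.
With the tool pointing down it reaches from about 0.425 to 0.875 m from the base axis. Payload 4.7 kg.
Tool frame: the origin (TCP) lies at the centre of the arm's flange, where the gripper is bolted on; the fingertips stand 182 mm ahead of it and the grasp point (between the pads) lies 164 mm ahead of it (env.grip_depth is the distance from the TCP to the grasp point, in m); z points along the fingers, y is the line along which they close (so a half turn about z gives the same grasp; the last joint's range is limited). The gripper opens to 87 mm and grips with 3 to 60 N. Pads are 19 mm wide; open, the fingers measure 117 mm over their backs; the gripper's body (75 mm by 190 mm) begins 51 mm behind the grasp point.
Start: joints at [71.167, 18.392, -4.016, 83.108, 1.295, 78.541, -3.26], TCP at [0.218, -0.612, 0.405] pointing down, gripper open.
Joint ranges: [-163.93, 163.93], [-17.29, 119.83], [-79.2, 71.16], [3.27, 140.29], [-89.18, 269.18], [5.43, 117.66], [-154.24, 154.24]. Speed limits (degrees/s): [147.25, 147.25, 180, 180, 180, 180, 180].

## Interface

Orientations are given as [roll, pitch, yaw] about the fixed x, y, z axes, in that order (R = Rz(yaw) Ry(pitch) Rx(roll)).
In Python, from cell import env gives the robot as it stands. The module is installed in compiled form; this text tells all that it offers.
- The arm moves only by the tool send_rows, never from a script. Its arguments are lists of equal length, an entry for each row: "xyz": the shift along the tool's x, y, z in m, a list of three; "rotation": the turn, a rotation vector about the tool's x, y, z in rad, a list of three; "jaw": the opening, from 0 (shut) to 1 (fully open). A call has 1 to 20 rows; each row shifts and turns the commanded pose from where the row before left it, along the tool's axes as they then stand; what a row does not reach is not made up. A row lasts 1/10 s, in which the tool goes at most 50 mm and 8.59 degrees, less where a joint would pass 70% of its speed; a pose out of reach is approached as far as the arm can. A call is refused whole if a number of a shift passes 0.05 or a number of a turn 0.15, either way. A call with a gripper value outside its range is refused whole. The fingers move at their own pace and stop on an object; "newtons" is the grip in N (left out, the last holds). Time passes only in rows, so rows that do not move let the fingers close. It gives the time, the measured TCP pose, the force, the opening and the grip force at its end, in the units of the state.
- env.get_obs(): the state, without advancing time (a new reading comes with each control period).
- env.read_camera(name): name is "scene" or "top" or "wrist"; returns a dict with "image" (384x512x3 uint8, blue, green, red), "fx", "fy", "cx", "cy" (pixels), "R" (3x3) and "t" (3): a world point X has camera coordinates R X + t. Camera axes: x right, y down, z forward; pixel columns grow to the right and rows downward; lengths in m; the calibration is good to about 2 mm. A picture is of the moment at which its call begins. There is no depth.
- env.sign_off(): hands the job in; it is judged then, once.
The state is a dict: "time_s": time; "qpos": joint angles; "joint_velocities": joint speeds; "effort": joint torques, N m; "tool_pos": TCP position; "tool_rot": TCP orientation; "force": force on the tool from outside, world axes, zero at the start; "wrist_torque": the same for the moment, N m; "grip_width": finger opening in m; "grasp_force": force on a finger pad.
Only numpy, scipy, OpenCV 4.12 (cv2) and the standard library are available. Lean on these libraries where they do the work, as an engineer would, in place of code of your own. Each camera call takes 0.05 s, during which the arm holds its last target. There are 200 camera calls.

## Working session

There is one attempt and no reset: what is moved stays moved. The work goes in short steps, Python scripts to look and compute and a tool call to move; the robot and the scene stay as the last step left them, time stands still between calls to the robot, and variables do not carry over. Pictures are saved under pics/ and viewed, at most 10 in all, crops included, and the job is handed in when it is done.

Besides the shell and the picture viewer there is one more tool, called after ">>>" as name(argument=value, ...), one argument or row to a line, values as JSON. send_rows: Moves the arm, as the interface text tells. Its arguments: {"type":"object","properties":{"xyz":{"type":"array"},"rotation":{"type":"array"},"jaw":{"type":"array"},"newtons":{"type":"number"}},"required":["xyz","rotation","jaw"]}

```bash
mkdir -p pics
python3 - <<'E'
from cell import env
import cv2,numpy as np
o=env.get_obs()
print({k:np.round(v,3).tolist() for k,v in o.items()}, env.grip_depth)
ims=[]
for n in("scene","top","wrist"):
    c=env.read_camera(n); cv2.imwrite(f"pics/{n}0.png",c["image"]); np.savez(f"pics/{n}0.npz",**c)
    print(n,c["fx"],c["cx"],c["cy"],np.round(c["R"],3).tolist(),np.round(c["t"],3).tolist())
E
```

```text
{'time_s': 0.0, 'qpos': [71.169, 18.441, -4.016, 83.175, 1.294, 78.54, -3.259], 'joint_velocities': [0.013, -0.034, 0.039, 0.085, 0.037, -0.059, 0.06], 'effort': [0.0, -49.128, -0.403, -31.252, -0.064, 0.044, 0.0], 'tool_pos': [0.218, -0.612, 0.404], 'tool_rot': [-179.89, 0.004, 19.641], 'force': [-0.238, -0.019, 0.037], 'wrist_torque': [0.021, 0.105, -0.01], 'grasp_force': 0.0, 'grip_width': 0.087} 0.1635
scene 373.0436290872432 257.3163391981111 193.10857653733018 [[-0.225, 0.974, 0.018], [0.71, 0.176, -0.682], [-0.668, -0.141, -0.731]] [0.135, -0.366, 1.369]
top 386.923109748475 257.2233774012655 187.23196876660256 [[-0.022, -1.0, -0.02], [-0.995, 0.024, -0.094], [0.095, 0.018, -0.995]] [0.028, 0.608, 0.962]
wrist 337.28154160672256 253.76733807341003 187.66748823370935 [[0.335, -0.942, -0.002], [-0.9, -0.321, 0.296], [-0.279, -0.098, -0.955]] [-0.649, -0.036, 0.392]
```

View pics/scene0.png

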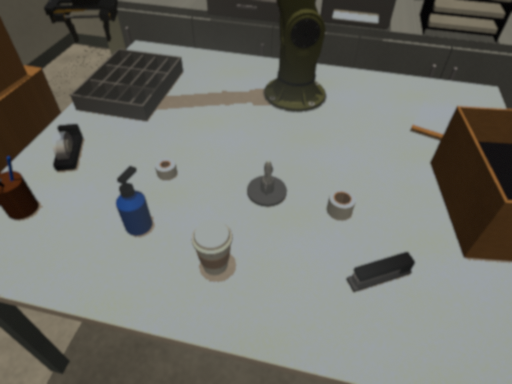

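View pics/top0.png

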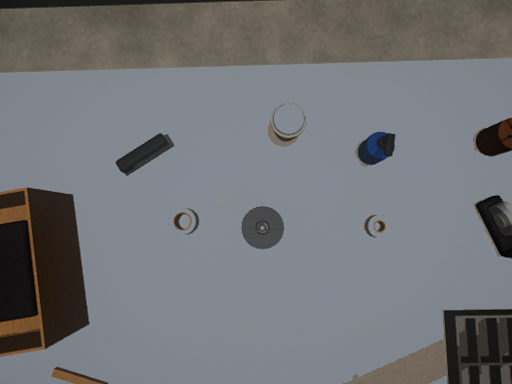

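The scene view shows the small roll near (166,169), the stand at (267,188), the big roll at (341,205), and the cup and bottle in front. The top view has the big roll at (184,222), the stand at (262,228), and the small roll at (376,226). I'll zoom in on these for measuring.

Run:
```python
import cv2,numpy as np
t=cv2.imread("pics/top0.png"); s=cv2.imread("pics/scene0.png")
def cr(im,c,r,h=32): return cv2.resize(im[r-h:r+h,c-h:c+h],(260,260),interpolation=cv2.INTER_CUBIC)
a=np.vstack([np.hstack([cr(t,184,222),cr(t,262,228),cr(t,376,226)]),np.hstack([cr(s,341,205),cr(s,267,186),cr(s,166,169)])])
cv2.imwrite("pics/crop0.png",a)
```

```text
(no output)
```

View pics/crop0.png

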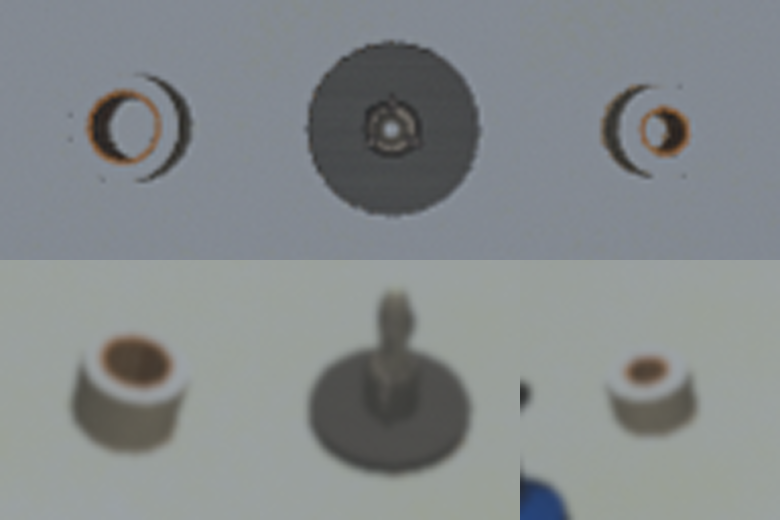

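The crops show clear brown core rims on both rolls in both views, and a clean dark base disc. I'll fit ellipses to these and triangulate.

```bash
cat > h.py <<'E'
import cv2,numpy as np
def ray(c,p):
    d=c["R"].T@np.array([(p[0]-c["cx"])/c["fx"],(p[1]-c["cy"])/c["fy"],1]); return -c["R"].T@c["t"],d
def plane(c,p,z):
    o,d=ray(c,p); return o+d*(z-o[2])/d[2]
def tri(c1,p1,c2,p2):
    o1,d1=ray(c1,p1); o2,d2=ray(c2,p2)
    s=np.linalg.lstsq(np.c_[d1,-d2],o2-o1,rcond=None)[0]
    a,b=o1+s[0]*d1,o2+s[1]*d2; return (a+b)/2,np.linalg.norm(a-b)
def ell(mask,c,r,h):
    m=np.zeros_like(mask); m[r-h:r+h,c-h:c+h]=mask[r-h:r+h,c-h:c+h]
    pts=cv2.findNonZero(m); return cv2.fitEllipse(cv2.convexHull(pts))
def brown(im):
    i=im.astype(int); return ((i[...,2]-i[...,0])>15).astype(np.uint8)
def dark(im): return (im.max(2)<100).astype(np.uint8)
E
python3 - <<'E'
from h import *
T=dict(np.load("pics/top0.npz"));S=dict(np.load("pics/scene0.npz"))
for n,f,pt,ps,h,hs,z in(("big",brown,(184,222),(341,202),16,14,.05),("small",brown,(376,226),(166,165),14,9,.036),("base",dark,(262,228),(267,192),28,26,.012)):
    et=ell(f(T["image"]),*pt,h)
    if n=="base":
        m=f(S["image"]).copy(); m[:181]=0; es=ell(m,*ps,hs)
    else: es=ell(f(S["image"]),*ps,hs)
    print(n,np.round(et[0]+et[1],1),np.round(es[0]+es[1],1),*tri(T,et[0],S,es[0]),"planes",plane(T,et[0],z),plane(S,es[0],z),et[1][1]/T["fx"]*.96)
E
```

```text
big [182.  220.9  18.1  18.5] [342.8 200.7  16.7  22.4] [0.52631786 0.20754193 0.03581851] 0.0016664007943893854 planes [0.5262212  0.20365532 0.05      ] [0.53955888 0.20672552 0.05      ] 0.04593795441247321
small [374.3 224.4  18.8  21.9] [164.7 163.7   6.8  11.3] [ 0.50863838 -0.2816234   0.03908392] 0.010913733389852732 planes [ 0.50705921 -0.27705789  0.036     ] [ 0.50581588 -0.28926783  0.036     ] 0.05436703703426773
base [262.1 227.3  42.1  42.5] [266.3 191.   29.7  38.9] [ 0.50576543  0.00397578 -0.00067887] 0.0010856753820877518 planes [0.50577277 0.0044125  0.012     ] [0.51768188 0.00550853 0.012     ] 0.10534591187578006
```

Run:
```python
from h import *
T=dict(np.load("pics/top0.npz"));S=dict(np.load("pics/scene0.npz"))
for n,pt,ps,h,hs,z in(("big",(183,222),(341,202),15,14,.05),("small",(378,226),(166,165),12,9,.036)):
  for th in(25,35):
    r=[]
    for c,p,k in((T,pt,h),(S,ps,hs)):
        i=c["image"].astype(int); m=((i[...,2]-i[...,0])>th).astype(np.uint8); r.append(ell(m,*p,k))
    et,es=r
    print(n,th,np.round(et[0]+et[1],1),np.round(es[0]+es[1],1),*tri(T,et[0],S,es[0]),"planes",plane(T,et[0],z),plane(S,es[0],z))
k=260/64
tt=(230+(392.5-260)/k-.5,196+129/k-.5); ts=(235+(396-260)/k-.5,154+(293-260)/k-.5)
print("tip",*tri(T,tt,S,ts),plane(T,tt,.115),plane(S,ts,.115))
ts=(235+(390-260)/k-.5,154+(404-260)/k-.5); print("base",*tri(T,(262.1,227.3),S,ts),plane(S,ts,.012))
for n,z in(("cup",.12),):print(n,plane(T,(289,120),z))
print("bottle",plane(T,(372,150),.1))
```

```text
big 25 [182.  220.9  18.   18.2] [341.9 197.4  11.5  16.9] [0.52633021 0.20401385 0.04769998] 0.000414768867585882 planes [0.52628072 0.20373183 0.05      ] [0.52861646 0.20355055 0.05      ]
big 35 [182.  220.8  17.5  17.8] [337.7 194.8   4.9   8.7] [0.52714292 0.19697035 0.05696945] 0.010625818494211589 planes [0.52662683 0.20386178 0.05      ] [0.52203251 0.19237082 0.05      ]
small 25 [377.2 222.9  13.2  20. ] [164.6 163.7   5.8   9.8] [ 0.51113249 -0.28446576  0.04149467] 0.003443135526853224 planes [ 0.51063328 -0.28432231  0.036     ] [ 0.50578489 -0.28951927  0.036     ]Traceback (most recent call last):
  File "<stdin>", line 7, in <module>
  File "h.py", line 12, in ell
    pts=cv2.findNonZero(m); return cv2.fitEllipse(cv2.convexHull(pts))
                                   ~~~~~~~~~~~~~~^^^^^^^^^^^^^^^^^^^^^
cv2.error: OpenCV(4.12.0) /io/opencv/modules/imgproc/src/shapedescr.cpp:361: error: (-201:Incorrect size of input array) There should be at least 5 points to fit the ellipse in function 'fitEllipseNoDirect'
```

>>> send_rows(
  xyz=[
    [0.037,-0.021,0],
    [0.037,-0.021,0],
    [0.037,-0.021,0],
    [0.037,-0.021,0],
    [0.037,-0.021,0],
    [0.037,-0.021,0],
    [0.037,-0.021,0],
    [0.037,-0.021,0],
    [0.037,-0.021,0],
    [0.037,-0.021,0],
    [0,0,0],
    [0,0,0],
    [0,0,0],
    [0,0,0],
    [0,0,0],
  ],
  rotation=[
    [0,0,0],
    [0,0,0],
    [0,0,0],
    [0,0,0],
    [0,0,0],
    [0,0,0],
    [0,0,0],
    [0,0,0],
    [0,0,0],
    [0,0,0],
    [0,0,0.114],
    [0,0,0.114],
    [0,0,0.114],
    [0,0,0],
    [0,0,0],
  ],
  jaw=[1,1,1,1,1,1,1,1,1,1,1,1,1,1,1],
)

```text
time_s: 1.65
tool_pos: [0.4963, -0.29, 0.4045]
tool_rot: [-180.0, 0.0, 0.2]
force: [0.4, 0.8, 0.0]
grip_width: 0.0871
grasp_force: 0.0
```

Run:
```python
from h import *
from cell import env
print(env.get_obs()["tool_pos"],env.get_obs()["tool_rot"],env.get_obs()["qpos"])
c=env.read_camera("wrist");cv2.imwrite("pics/w1.png",c["image"]);np.savez("pics/w1.npz",**c)
T=dict(np.load("pics/top0.npz"));S=dict(np.load("pics/scene0.npz"))
k=260/64
tt=(230+(392.5-260)/k-.5,196+129/k-.5); ts=(235+(396-260)/k-.5,154+(293-260)/k-.5)
print("tip",*tri(T,tt,S,ts),plane(T,tt,.115),plane(S,ts,.115))
ts=(235+(390-260)/k-.5,154+(404-260)/k-.5); print("base",*tri(T,(262.1,227.3),S,ts),plane(S,ts,.012))
p=(379.2,225.7); q=(134+126/k-.5,137+(369-260)/k-.5); print("small",*tri(T,p,S,q),plane(T,p,.036),plane(S,q,.036))
print("cup",plane(T,(289,120),.12),"bottle",plane(T,(372,150),.1))
```

```text
[ 0.49626369 -0.2900153   0.4045374 ] [-1.79992706e+02  2.26887755e-02  1.99389382e-01] [ 43.78543461  10.18672336 -18.2148985   93.66615063   3.2600916
  76.69208367 -64.71399069]
tip [0.5066069  0.00387641 0.10922978] 0.0003491825626231067 [0.50668618 0.00366023 0.115     ] [0.51286764 0.00514408 0.115     ]
base [0.50574817 0.00413906 0.00754799] 0.0007952557372852404 [0.51001803 0.0044802  0.012     ]
small [ 0.50368336 -0.28995429  0.03515237] 0.0014754478319617156 [ 0.50349005 -0.28896885  0.036     ] [ 0.50452732 -0.29025539  0.036     ]
cup [ 0.75715357 -0.06568201  0.12      ] bottle [ 0.68408637 -0.26251592  0.1       ]
```

View pics/w1.png

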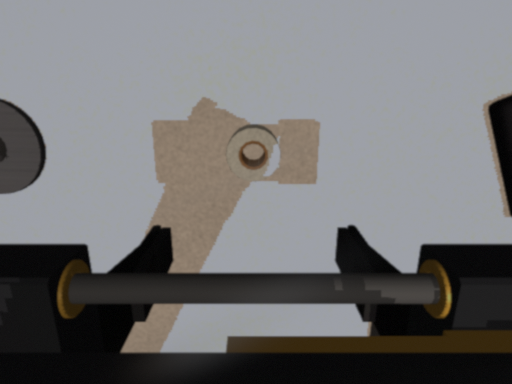

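The wrist view shows the small roll's core at (253,153), with the stand base at the left edge; the top and scene rays agree on it to 1.5 mm. Next I go over the big roll.

>>> send_rows(
  xyz=[
    [0.003,-0.045,0],
    [0.003,-0.045,0],
    [0.003,-0.045,0],
    [0.003,-0.045,0],
    [0.003,-0.045,0],
    [0.003,-0.045,0],
    [0.003,-0.045,0],
    [0.003,-0.045,0],
    [0.003,-0.045,0],
    [0.003,-0.045,0],
    [0.001,-0.044,0],
    [0,0,0],
    [0,0,0],
    [0,0,0],
  ],
  rotation=[
    [0,0,0],
    [0,0,0],
    [0,0,0],
    [0,0,0],
    [0,0,0],
    [0,0,0],
    [0,0,0],
    [0,0,0],
    [0,0,0],
    [0,0,0],
    [0,0,0],
    [0,0,0],
    [0,0,0],
    [0,0,0],
  ],
  jaw=[1,1,1,1,1,1,1,1,1,1,1,1,1,1],
)

```text
time_s: 3.1
tool_pos: [0.5273, 0.2026, 0.4045]
tool_rot: [179.9, 0.0, -0.0]
force: [1.1, -0.3, -0.2]
grip_width: 0.0869
grasp_force: 0.0
```

Run:
```python
from h import *
from cell import env
o=env.get_obs();print(o["tool_pos"],o["tool_rot"],o["qpos"])
c=env.read_camera("wrist");cv2.imwrite("pics/w2.png",c["image"]);np.savez("pics/w2.npz",**c)
print("centre big predicted px",c["cx"]+c["fx"]*0, [ (lambda v:(v[0]/v[2]*c["fx"]+c["cx"],v[1]/v[2]*c["fy"]+c["cy"]))(c["R"]@np.array([.5263,.2038,.05])+c["t"])])
w=dict(np.load("pics/w1.npz")); print("small core, wrist plane",plane(w,(253.5,154),.036))
```

```text
[0.52731334 0.20257866 0.40447451] [ 1.79933934e+02  1.43834950e-02 -1.27808909e-02] [  12.31125964   11.51848116  -40.82350964   94.36022086    7.75123379
   77.03267171 -119.70450495]
centre big predicted px 253.76733807341003 [(np.float64(252.50389047665752), np.float64(167.37138378680487))]
small core, wrist plane [ 0.50619778 -0.28932227  0.036     ]
```

View pics/w2.png

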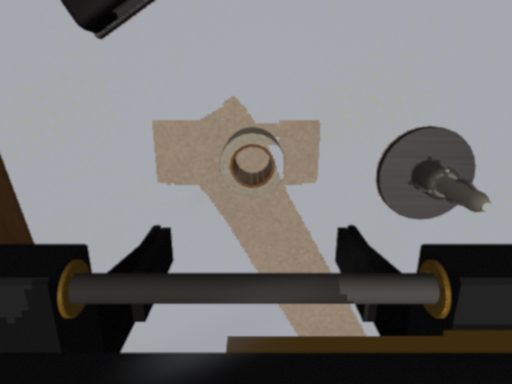

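The big roll's core is at (253,165), as predicted (252,167). The stand base is at (426,173) and its tip at (486,204). I descend and grip, and work out the stand's position from this view at the same time.

>>> send_rows(
  xyz=[
    [-0.001,-0.001,0.03],
    [0,0,0.03],
    [0,0,0.03],
    [0,0,0.03],
    [0,0,0.03],
    [0,0,0.025],
    [0,0,0.015],
    [0,0,0.015],
    [0,0,0],
    [0,0,0],
    [0,0,0],
    [0,0,0],
    [0,0,0],
    [0,0,0],
    [0,0,0],
    [0,0,0],
  ],
  rotation=[
    [0,0,0],
    [0,0,0],
    [0,0,0],
    [0,0,0],
    [0,0,0],
    [0,0,0],
    [0,0,0],
    [0,0,0],
    [0,0,0],
    [0,0,0],
    [0,0,0],
    [0,0,0],
    [0,0,0],
    [0,0,0],
    [0,0,0],
    [0,0,0],
  ],
  jaw=[1,1,1,1,1,1,1,1,1,0.6,0.6,0.6,0.6,0.6,0.6,0.6],
  newtons=20,
)

```text
time_s: 4.75
tool_pos: [0.5265, 0.2051, 0.2008]
tool_rot: [-180.0, -0.1, 0.0]
force: [-1.1, -0.5, 6.1]
grip_width: 0.0676
grasp_force: 20.0
```

Run:
```python
from h import *
w=dict(np.load("pics/w2.npz"));T=dict(np.load("pics/top0.npz"))
print("base w2",plane(w,(426,173),.012),"tip w2",plane(w,(486,204),.115))
e=ell(dark(w["image"]),429,172,50); print(e, plane(w,e[0],.012))
m=brown(w["image"]);
k=260/64; tt=(230+(392.5-260)/k-.5,196+129/k-.5)
print("tip tri",*tri(T,tt,w,(486,204)),"big tri",*tri(T,(182,220.9),w,(253,165.5)), "base tri",*tri(T,(262.1,227.3),w,(426,173)))
```

```text
base w2 [0.51010005 0.00549968 0.012     ] tip w2 [0.50987668 0.00472421 0.115     ]
((430.51385498046875, 175.9418487548828), (96.37554931640625, 107.64342498779297), 112.82379913330078) [ 5.06607348e-01 -2.03723481e-04  1.20000000e-02]
tip tri [0.50775045 0.00315886 0.11216622] 0.002414007334399542 big tri [0.526856   0.20390404 0.04641309] 0.0016170629895076235 base tri [0.50726872 0.003774   0.00732502] 0.003530688970287131
```

>>> send_rows(
  xyz=[
    [0,0,-0.03],
    [0,0,-0.04],
    [0,0,-0.04],
    [0,0,-0.04],
    [-0.003,0.03,0],
    [-0.004,0.04,0],
    [-0.004,0.04,0],
    [-0.004,0.04,0],
    [-0.003,0.03,0],
    [-0.001,0.02,0],
    [0,0,0],
    [0,0,0],
    [0,0,0.03],
    [0,0,0.03],
    [0,0,0.025],
    [0,0,0],
    [0,0,0],
    [0,0,0],
  ],
  rotation=[
    [0,0,0],
    [0,0,0],
    [0,0,0],
    [0,0,0],
    [0,0,0],
    [0,0,0],
    [0,0,0],
    [0,0,0],
    [0,0,0],
    [0,0,0],
    [0,0,0],
    [0,0,0],
    [0,0,0],
    [0,0,0],
    [0,0,0],
    [0,0,0],
    [0,0,0],
    [0,0,0],
  ],
  jaw=[0.6,0.6,0.6,0.6,0.6,0.6,0.6,0.6,0.6,0.6,0.6,0.6,0.6,0.6,0.6,0.6,0.6,0.6],
)

```text
time_s: 6.55
tool_pos: [0.5079, 0.0059, 0.2663]
tool_rot: [-180.0, -0.2, 0.1]
force: [0.3, -0.6, -1.2]
grip_width: 0.0677
grasp_force: 20.0
```

Run:
```python
from h import *
from cell import env
o=env.get_obs();print(o["tool_pos"],o["tool_rot"],o["force"])
c=env.read_camera("wrist");np.savez("pics/w3.npz",**c)
cv2.imwrite("pics/w3.png",cv2.resize(c["image"][80:330,120:400],(784,700*1)[:2],interpolation=cv2.INTER_CUBIC)[:600])
```

```text
[0.50793803 0.00589693 0.26630156] [-1.79993661e+02 -1.50561981e-01  1.19244832e-01] [ 0.28162677 -0.59760284 -1.17924628]
```

View pics/w3.png

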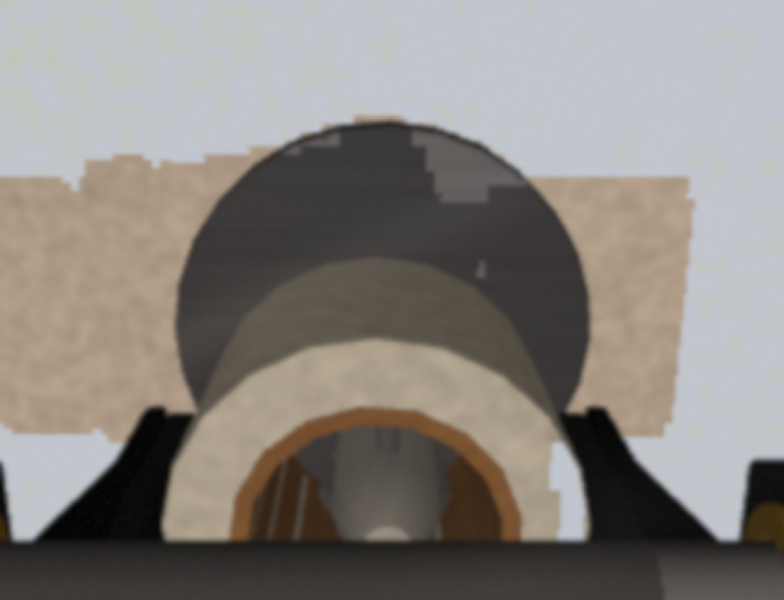

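The close view through the bore shows the tip/spindle at crop x≈387 and the bore centre at 376. The stand is therefore about 1.6 mm to the right (−y). I'll check x from the far edges.

Run:
```python
from h import *
w=dict(np.load("pics/w3.npz"))
f=lambda x,y:(120+x/2.8-.3,80+y/2.8-.3)
zt=.2663-.2008+.05
print("tip far edge-4mm",plane(w,f(387,527),.115)-[.004,0,0])
print("rim outer far -34",plane(w,f(376,338),zt)-[.034,0,0])
print("core outer far -22.5",plane(w,f(376,408),zt)-[.0225,0,0])
print("base far -55",plane(w,f(383,123),.012)-[.055,0,0])
i=cv2.cvtColor(w["image"],cv2.COLOR_BGR2GRAY); print(i[255:280,258].tolist())
```

```text
tip far edge-4mm [0.50744712 0.0044544  0.115     ]
rim outer far -34 [0.50921198 0.00623987 0.1155    ]
core outer far -22.5 [0.5095216  0.00622315 0.1155    ]
base far -55 [0.50816068 0.00446339 0.012     ]
[88, 90, 91, 92, 93, 95, 96, 97, 99, 100, 101, 103, 109, 130, 139, 140, 134, 112, 71, 37, 32, 35, 39, 41, 44]
```

>>> send_rows(
  xyz=[
    [-0.0015,0.0018,0],
    [0,0,0],
    [0,0,0.004],
    [0,0,0.004],
    [0,0,0.004],
    [0,0,0.003],
    [0,0,0.003],
    [0,0,0.002],
    [0,0,0.002],
    [0,0,0],
  ],
  rotation=[
    [0,0,0],
    [0,0,0],
    [0,0,0],
    [0,0,0],
    [0,0,0],
    [0,0,0],
    [0,0,0],
    [0,0,0],
    [0,0,0],
    [0,0,0],
  ],
  jaw=[0.6,0.6,0.6,0.6,0.6,0.6,0.6,0.6,0.6,0.6],
)

```text
time_s: 7.6
tool_pos: [0.5056, 0.0032, 0.2425]
tool_rot: [180.0, 0.0, 0.1]
force: [-0.3, 0.3, -1.0]
grip_width: 0.0674
grasp_force: 20.0
```

>>> send_rows(
  xyz=[
    [0,0,0.002],
    [0,0,0.002],
    [0,0,0.002],
    [0,0,0],
  ],
  rotation=[
    [0,0,0],
    [0,0,0],
    [0,0,0],
    [0,0,0],
  ],
  jaw=[0.6,0.6,0.6,0.6],
)

```text
time_s: 8.0
tool_pos: [0.506, 0.0038, 0.2368]
tool_rot: [-179.9, -0.1, 0.1]
force: [1.9, 2.7, -0.2]
grip_width: 0.0674
grasp_force: 20.0
```

>>> send_rows(
  xyz=[
    [0,0,0.002],
    [0,0,0],
    [0,0,0],
    [0,0,0],
    [0,0,0],
    [0,0,-0.01],
    [0,0,-0.02],
    [0,0,-0.02],
    [0,0,0],
    [0,0,0],
    [0,0,0],
    [0,0,0],
    [0,0,0],
    [0,0,0],
  ],
  rotation=[
    [0,0,0],
    [0,0,0],
    [0,0,0],
    [0,0,0],
    [0,0,0],
    [0,0,0],
    [0,0,0],
    [0,0,0],
    [0,0,0],
    [0,0,0],
    [0,0,0],
    [0,0,0],
    [0,0,0],
    [0,0,0],
  ],
  jaw=[0.6,1,1,1,1,1,1,1,1,0.55,0.55,0.55,0.55,0.55],
)

```text
time_s: 9.4
tool_pos: [0.5055, 0.0032, 0.2843]
tool_rot: [-180.0, 0.1, 0.0]
force: [0.1, 0.6, -0.4]
grip_width: 0.0551
grasp_force: 0.0
```

Run:
```python
from h import *
from cell import env
o=env.get_obs();print(o["tool_pos"],o["grip_width"],o["force"])
c=env.read_camera("scene");s=cv2.resize(c["image"][130:230,200:330],(520,400),interpolation=cv2.INTER_CUBIC)
w=env.read_camera("wrist")["image"][90:290,190:330];w=cv2.resize(w,(280,400))
cv2.imwrite("pics/p4.png",np.hstack([s,w]))
```

```text
[0.50546755 0.00315414 0.28426036] 0.05509254289790504 [ 0.12992153  0.64137687 -0.44279101]
```

View pics/p4.png

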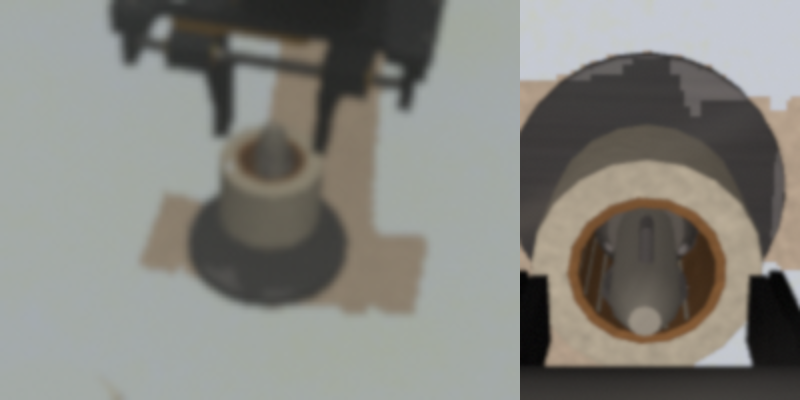

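The roll sits level on the springs, centred round the spindle, and the fingers straddle it. Now I press in small steps.

>>> send_rows(
  xyz=[
    [0,0,0],
    [0,0,0],
    [0,0,0.008],
    [0,0,0.005],
    [0,0,0.003],
    [0,0,0.003],
    [0,0,0.003],
    [0,0,0.003],
    [0,0,0],
  ],
  rotation=[
    [0,0,0],
    [0,0,0],
    [0,0,0],
    [0,0,0],
    [0,0,0],
    [0,0,0],
    [0,0,0],
    [0,0,0],
    [0,0,0],
  ],
  jaw=[0.55,0.55,0.55,0.55,0.55,0.55,0.55,0.55,0.55],
)

```text
time_s: 10.4
tool_pos: [0.5055, 0.0032, 0.2594]
tool_rot: [180.0, 0.0, 0.1]
force: [0.3, -0.5, -0.0]
grip_width: 0.0477
grasp_force: 0.1
```

>>> send_rows(
  xyz=[
    [0,0,0.003],
    [0,0,0.002],
    [0,0,0.002],
    [0,0,0],
  ],
  rotation=[
    [0,0,0],
    [0,0,0],
    [0,0,0],
    [0,0,0],
  ],
  jaw=[0.55,0.55,0.55,0.55],
)

```text
time_s: 10.8
tool_pos: [0.5055, 0.0031, 0.2524]
tool_rot: [180.0, 0.0, 0.1]
force: [0.3, 0.1, -0.3]
grip_width: 0.0482
grasp_force: 0.3
```

>>> send_rows(
  xyz=[
    [0,0,0.002],
    [0,0,0.002],
    [0,0,0.002],
    [0,0,0],
  ],
  rotation=[
    [0,0,0],
    [0,0,0],
    [0,0,0],
    [0,0,0],
  ],
  jaw=[0.55,0.55,0.55,0.55],
)

```text
time_s: 11.2
tool_pos: [0.5055, 0.0031, 0.2463]
tool_rot: [180.0, 0.0, 0.0]
force: [-0.1, 0.4, 0.4]
grip_width: 0.0478
grasp_force: 0.3
```

Run:
```python
from h import *
from cell import env
o=env.get_obs();print(o["tool_pos"],o["grip_width"],o["force"],o["wrist_torque"])
c=env.read_camera("scene");s=cv2.resize(c["image"][130:230,200:330],(520,400),interpolation=cv2.INTER_CUBIC)
c=env.read_camera("wrist");np.savez("pics/w5.npz",**c);w=c["image"][90:290,190:330];w=cv2.resize(w,(280,400))
cv2.imwrite("pics/p5.png",np.hstack([s,w]))
```

```text
[0.50548585 0.00306652 0.24628746] 0.04778446916108667 [-0.14852095  0.38010932  0.42218715] [ 0.1513911   0.01606002 -0.01887751]
```

View pics/p5.png

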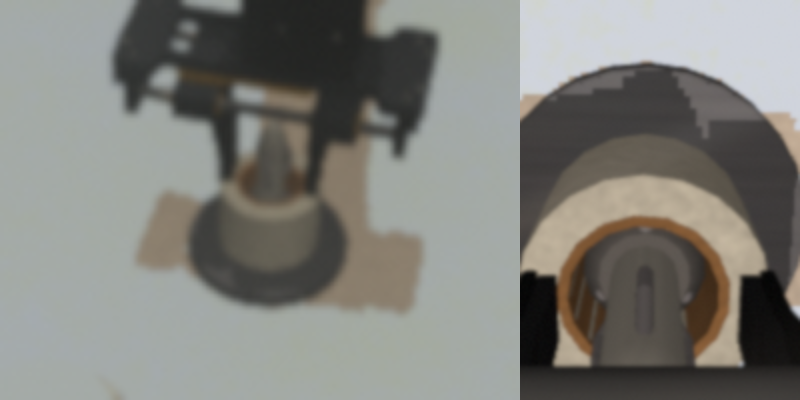

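The fingers rest on the roll and it has gone down a good way, with more of the spindle showing. I'll press on until the base answers with force.

>>> send_rows(
  xyz=[
    [0,0,0.001],
    [0,0,0.001],
    [0,0,0.001],
    [0,0,0],
  ],
  rotation=[
    [0,0,0],
    [0,0,0],
    [0,0,0],
    [0,0,0],
  ],
  jaw=[0.55,0.55,0.55,0.55],
)

```text
time_s: 11.7
tool_pos: [0.5056, 0.0032, 0.2446]
tool_rot: [180.0, 0.0, 0.0]
force: [-3.5, -0.3, 10.2]
grip_width: 0.0478
grasp_force: 4.9
```

>>> send_rows(
  xyz=[
    [0,0,0.001],
    [0,0,0.001],
    [0,0,0],
  ],
  rotation=[
    [0,0,0],
    [0,0,0],
    [0,0,0],
  ],
  jaw=[0.55,0.55,0.55],
)

```text
time_s: 12.0
tool_pos: [0.5058, 0.0034, 0.2445]
tool_rot: [179.9, 0.1, 0.0]
force: [-9.6, 0.6, 24.1]
grip_width: 0.048
grasp_force: 12.2
```

>>> send_rows(
  xyz=[
    [0,0,-0.01],
    [0,0,-0.025],
    [0,0,-0.04],
    [0,0,-0.045],
    [0,0,-0.04],
    [0,0,0],
    [0,0,0],
  ],
  rotation=[
    [0,0,0],
    [0,0,0],
    [0,0,0],
    [0,0,0],
    [0,0,0],
    [0,0,0],
    [0,0,0],
  ],
  jaw=[0.6,0.6,1,1,1,1,1],
)

```text
time_s: 12.7
tool_pos: [0.5057, 0.003, 0.4023]
tool_rot: [180.0, -0.1, 0.0]
force: [-0.2, 0.5, 0.2]
grip_width: 0.0826
grasp_force: 0.0
```

Run:
```python
from h import *
from cell import env
o=env.get_obs();print(o["tool_pos"],o["force"])
w=env.read_camera("wrist");np.savez("pics/w6.npz",**w);S=env.read_camera("scene")
cv2.imwrite("pics/p6.png",np.hstack([cv2.resize(w["image"][100:240,185:325],(400,400),interpolation=cv2.INTER_CUBIC),cv2.resize(S["image"][150:220,232:302],(400,400),interpolation=cv2.INTER_CUBIC)]))
np.savez("pics/s6.npz",**S)
```

```text
[0.50571604 0.00300106 0.40231451] [-0.18712839  0.48444723  0.18536052]
```

View pics/p6.png

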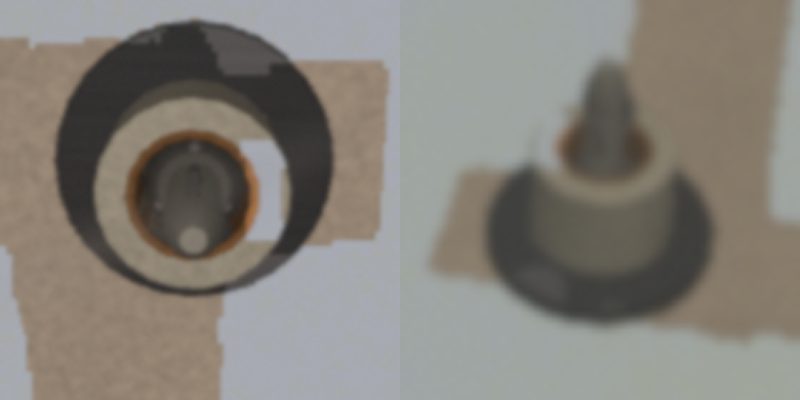

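The big roll looks flat on the base and centred: core at (193,195) in the crop, concentric with the base. The stiff stop at fingertip height 62.5 mm against the nominal 62 agrees with that. I'll check by triangulation while moving to the small roll.

Run:
```python
from h import *
w=dict(np.load("pics/w6.npz"));S=dict(np.load("pics/s6.npz"))
pw=(185+193/2.857-.3,100+195/2.857-.3); ps=(232+(606-400)/5.714-.4,150+148/5.714-.4)
print("big top",*tri(w,pw,S,ps),plane(w,pw,.062))
print("tip",plane(w,(185+193/2.857-.3,100+240/2.857-.3),.115))
print("base",plane(w,(185+194/2.857-.3,100+158/2.857-.3),.012))
```

```text
big top [0.50803389 0.00493998 0.0614669 ] 0.0008232299680965884 [0.50826326 0.00453775 0.062     ]
tip [0.50781843 0.00436998 0.115     ]
base [0.51090631 0.00430113 0.012     ]
```

>>> send_rows(
  xyz=[
    [0,0.03,0],
    [0,0.045,0],
    [0,0.045,0],
    [0,0.045,0],
    [0,0.045,0],
    [0,0.045,0],
    [0,0.037,0],
    [0,0,0],
    [0,0,0],
    [0,0,0],
  ],
  rotation=[
    [0,0,0],
    [0,0,0],
    [0,0,0],
    [0,0,0],
    [0,0,0],
    [0,0,0],
    [0,0,0],
    [0,0,0],
    [0,0,0],
    [0,0,0],
  ],
  jaw=[1,1,1,1,1,1,1,1,1,1],
)

```text
time_s: 13.8
tool_pos: [0.5061, -0.2873, 0.4005]
tool_rot: [-179.9, 0.1, 0.2]
force: [0.1, 0.8, -0.1]
grip_width: 0.0867
grasp_force: 0.0
```

>>> send_rows(
  xyz=[
    [-0.002,0.001,0.03],
    [0,0,0.03],
    [0,0,0.03],
    [0,0,0.03],
    [0,0,0.03],
    [0,0,0.025],
    [0,0,0.02],
    [0,0,0.015],
    [0,0,0],
    [0,0,0],
    [0,0,0],
    [0,0,0],
    [0,0,0],
    [0,0,0],
    [0,0,0],
    [0,0,0],
    [0,0,0],
  ],
  rotation=[
    [0,0,0],
    [0,0,0],
    [0,0,0],
    [0,0,0],
    [0,0,0],
    [0,0,0],
    [0,0,0],
    [0,0,0],
    [0,0,0],
    [0,0,0],
    [0,0,0],
    [0,0,0],
    [0,0,0],
    [0,0,0],
    [0,0,0],
    [0,0,0],
    [0,0,0],
  ],
  jaw=[1,1,1,1,1,1,1,1,1,0.5,0.5,0.5,0.5,0.5,0.5,0.5,0.5],
  newtons=20,
)

```text
time_s: 15.5
tool_pos: [0.5041, -0.29, 0.1925]
tool_rot: [180.0, -0.0, 0.0]
force: [-0.7, -0.1, 5.1]
grip_width: 0.0581
grasp_force: 20.0
```

Small roll gripped (58.1 mm). Now I lift it and carry it over the spindle.

>>> send_rows(
  xyz=[
    [0,0,-0.03],
    [0,0,-0.04],
    [0,0,-0.04],
    [0,0,-0.04],
    [0,-0.03,0],
    [0,-0.045,0],
    [0,-0.045,0],
    [0,-0.045,0],
    [0,-0.045,0],
    [0.001,-0.045,0],
    [0.001,-0.038,0],
    [0,0,0],
    [0,0,0],
    [0,0,0.02],
    [0,0,0],
    [0,0,0],
  ],
  rotation=[
    [0,0,0],
    [0,0,0],
    [0,0,0],
    [0,0,0],
    [0,0,0],
    [0,0,0],
    [0,0,0],
    [0,0,0],
    [0,0,0],
    [0,0,0],
    [0,0,0],
    [0,0,0],
    [0,0,0],
    [0,0,0],
    [0,0,0],
    [0,0,0],
  ],
  jaw=[0.5,0.5,0.5,0.5,0.5,0.5,0.5,0.5,0.5,0.5,0.5,0.5,0.5,0.5,0.5,0.5],
)

```text
time_s: 17.1
tool_pos: [0.5054, 0.0017, 0.3213]
tool_rot: [180.0, 0.1, -0.1]
force: [-0.2, 0.3, -0.8]
grip_width: 0.0584
grasp_force: 20.0
```

Run:
```python
from h import *
from cell import env
o=env.get_obs();print(o["tool_pos"],o["tool_rot"],o["force"],o["grip_width"])
w=env.read_camera("wrist");np.savez("pics/w7.npz",**w)
print([(r,*w["image"][r,252:257].mean(0).astype(int).tolist()) for r in range(190,275,1)])
m=brown(w["image"]);
for r in(245,255,262): print(r,[(c,*w["image"][r,c].tolist()) for c in range(205,305,4)])
```

```text
[0.50543811 0.00171412 0.32133573] [ 1.79993704e+02  8.92324665e-02 -8.32410388e-02] [-0.24794638  0.34551184 -0.84071276] 0.05838497865813623
[(190, 71, 81, 87), (191, 71, 82, 88), (192, 72, 82, 88), (193, 72, 82, 89), (194, 72, 82, 88), (195, 72, 82, 88), (196, 72, 82, 88), (197, 71, 82, 88), (198, 70, 80, 86), (199, 70, 80, 86), (200, 70, 80, 86), (201, 70, 79, 85), (202, 71, 80, 87), (203, 72, 81, 88), (204, 72, 82, 88), (205, 72, 82, 88), (206, 75, 86, 92), (207, 88, 101, 108), (208, 110, 126, 136), (209, 127, 146, 157), (210, 134, 153, 164), (211, 135, 154, 166), (212, 136, 155, 167), (213, 137, 156, 168), (214, 136, 156, 168), (215, 136, 155, 167), (216, 135, 154, 166), (217, 134, 154, 165), (218, 134, 154, 165), (219, 135, 154, 166), (220, 136, 155, 166), (221, 135, 154, 166), (222, 135, 154, 166), (223, 134, 153, 165), (224, 133, 152, 164), (225, 133, 151, 163), (226, 132, 151, 162), (227, 131, 150, 161), (228, 131, 150, 161), (229, 131, 150, 161), (230, 132, 151, 163), (231, 133, 152, 163), (232, 134, 153, 165), (233, 134, 153, 165), (234, 131, 151, 163), (235, 114, 135, 15
[... 1651 characters left out ...]
, 76), (269, 26, 45, 66), (273, 30, 47, 66), (277, 29, 52, 77), (281, 51, 87, 127), (285, 75, 101, 129), (289, 132, 151, 162), (293, 135, 154, 166), (297, 134, 154, 165), (301, 138, 158, 169)]
262 [(205, 135, 155, 166), (209, 134, 153, 164), (213, 137, 156, 168), (217, 135, 154, 165), (221, 55, 86, 120), (225, 45, 77, 113), (229, 23, 38, 56), (233, 23, 41, 60), (237, 28, 44, 62), (241, 24, 43, 64), (245, 53, 64, 76), (249, 24, 41, 61), (253, 26, 44, 65), (257, 26, 45, 66), (261, 26, 45, 67), (265, 50, 62, 76), (269, 25, 45, 66), (273, 26, 45, 64), (277, 26, 43, 62), (281, 43, 73, 107), (285, 50, 83, 121), (289, 136, 155, 167), (293, 130, 149, 161), (297, 133, 152, 163), (301, 133, 152, 163)]
```

Run:
```python
from h import *
w=dict(np.load("pics/w7.npz"))
z=.1648
print(plane(w,(254,207.7),z)-[.029,0,0],plane(w,(254,241.3),z)-[.0125,0,0],plane(w,(254.7,255),z))
```

```text
[0.50574765 0.00188651 0.1648    ] [0.50619149 0.00191967 0.1648    ] [0.51183929 0.00161611 0.1648    ]
```

>>> send_rows(
  xyz=[
    [0.0014,-0.0022,0],
    [0,0,0],
    [0,0,0.008],
    [0,0,0.008],
    [0,0,0.005],
    [0,0,0.004],
    [0,0,0.003],
    [0,0,0],
  ],
  rotation=[
    [0,0,0],
    [0,0,0],
    [0,0,0],
    [0,0,0],
    [0,0,0],
    [0,0,0],
    [0,0,0],
    [0,0,0],
  ],
  jaw=[0.5,0.5,0.5,0.5,0.5,0.5,0.5,0.5],
)

```text
time_s: 17.95
tool_pos: [0.5068, 0.0054, 0.2932]
tool_rot: [-180.0, 0.1, 0.1]
force: [0.0, 0.4, -0.1]
grip_width: 0.0581
grasp_force: 20.0
```

>>> send_rows(
  xyz=[
    [0,0.001,0],
    [0,0,0.002],
    [0,0,0.002],
    [0,0,0.002],
    [0,0,0],
  ],
  rotation=[
    [0,0,0],
    [0,0,0],
    [0,0,0],
    [0,0,0],
    [0,0,0],
  ],
  jaw=[0.5,0.5,0.5,0.5,0.5],
)

```text
time_s: 18.45
tool_pos: [0.5069, 0.0044, 0.2874]
tool_rot: [180.0, 0.0, 0.1]
force: [-0.8, 0.6, -0.5]
grip_width: 0.0586
grasp_force: 20.0
```

>>> send_rows(
  xyz=[
    [0,0,0.002],
    [0,0,0.002],
    [0,0,0.002],
    [0,0,0.002],
    [0,0,0],
  ],
  rotation=[
    [0,0,0],
    [0,0,0],
    [0,0,0],
    [0,0,0],
    [0,0,0],
  ],
  jaw=[0.5,0.5,0.5,0.5,0.5],
)

```text
time_s: 18.95
tool_pos: [0.5072, 0.0045, 0.2798]
tool_rot: [-180.0, -0.0, 0.1]
force: [1.1, 0.8, 1.2]
grip_width: 0.0577
grasp_force: 20.0
```

>>> send_rows(
  xyz=[
    [0,0,0],
    [0,0,0],
    [0,0,0],
    [0,0,0],
    [0,0,-0.01],
    [0,0,-0.02],
    [0,0,-0.02],
    [0,0,0],
    [0,0,0],
    [0,0,0],
    [0,0,0],
    [0,0,0],
    [0,0,0],
    [0,0,0],
    [0,0,0],
  ],
  rotation=[
    [0,0,0],
    [0,0,0],
    [0,0,0],
    [0,0,0],
    [0,0,0],
    [0,0,0],
    [0,0,0],
    [0,0,0],
    [0,0,0],
    [0,0,0],
    [0,0,0],
    [0,0,0],
    [0,0,0],
    [0,0,0],
    [0,0,0],
  ],
  jaw=[1,1,1,1,1,1,1,0.4,0.4,0.4,0.4,0.4,0.4,0.4,0.4],
)

```text
time_s: 20.45
tool_pos: [0.507, 0.0044, 0.3296]
tool_rot: [180.0, 0.0, 0.0]
force: [0.1, -0.3, -0.1]
grip_width: 0.0366
grasp_force: 0.0
```

Run:
```python
from h import *
from cell import env
o=env.get_obs();print(o["tool_pos"],o["grip_width"],o["force"])
c=env.read_camera("scene");s=cv2.resize(c["image"][130:230,200:330],(520,400),interpolation=cv2.INTER_CUBIC)
w=env.read_camera("wrist")["image"][90:290,190:330];w=cv2.resize(w,(280,400))
cv2.imwrite("pics/p8.png",np.hstack([s,w]))
```

```text
[0.50701296 0.0043641  0.32962901] 0.03664261737007177 [ 0.06200524 -0.2849827  -0.08383136]
```

View pics/p8.png

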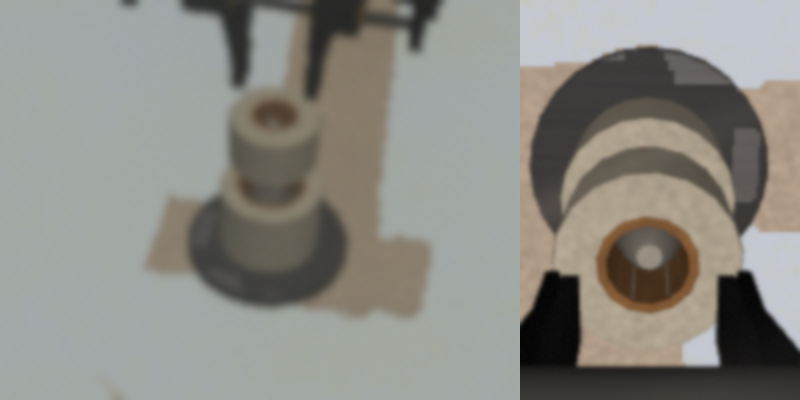

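The small roll sits level on the springs with the tip seen through its bore, and the big roll is home below it. Now I press.

>>> send_rows(
  xyz=[
    [0,0,0.01],
    [0,0,0.01],
    [0,0,0.004],
    [0,0,0.003],
    [0,0,0.003],
    [0,0,0.003],
    [0,0,0.003],
    [0,0,0.003],
    [0,0,0.003],
    [0,0,0],
  ],
  rotation=[
    [0,0,0],
    [0,0,0],
    [0,0,0],
    [0,0,0],
    [0,0,0],
    [0,0,0],
    [0,0,0],
    [0,0,0],
    [0,0,0],
    [0,0,0],
  ],
  jaw=[0.4,0.4,0.4,0.4,0.4,0.4,0.4,0.4,0.4,0.4],
)

```text
time_s: 21.55
tool_pos: [0.5068, 0.0043, 0.287]
tool_rot: [-180.0, 0.0, 0.0]
force: [-0.3, 0.3, 0.4]
grip_width: 0.035
grasp_force: 0.0
```

>>> send_rows(
  xyz=[
    [0,0,0.002],
    [0,0,0.002],
    [0,0,0.002],
    [0,0,0.001],
    [0,0,0.001],
    [0,0,0],
  ],
  rotation=[
    [0,0,0],
    [0,0,0],
    [0,0,0],
    [0,0,0],
    [0,0,0],
    [0,0,0],
  ],
  jaw=[0.4,0.4,0.4,0.4,0.4,0.4],
)

```text
time_s: 22.15
tool_pos: [0.507, 0.0044, 0.2806]
tool_rot: [180.0, 0.0, 0.0]
force: [-5.3, 0.5, 9.9]
grip_width: 0.0344
grasp_force: 5.2
```

>>> send_rows(
  xyz=[
    [0,0,0.001],
    [0,0,0.001],
    [0,0,0],
    [0,0,0],
    [0,0,-0.005],
    [0,0,-0.02],
    [0,0,-0.04],
    [0,0,-0.04],
    [0,0,-0.03],
    [0,0,0],
    [0,0,0],
  ],
  rotation=[
    [0,0,0],
    [0,0,0],
    [0,0,0],
    [0,0,0],
    [0,0,0],
    [0,0,0],
    [0,0,0],
    [0,0,0],
    [0,0,0],
    [0,0,0],
    [0,0,0],
  ],
  jaw=[0.4,0.4,0.4,0.4,0.4,0.45,0.5,0.5,0.5,0.5,0.5],
)

```text
time_s: 23.25
tool_pos: [0.5071, 0.0042, 0.4126]
tool_rot: [180.0, -0.0, 0.0]
force: [0.1, -0.2, 0.4]
grip_width: 0.0437
grasp_force: 0.0
```

Run:
```python
from h import *
from cell import env
o=env.get_obs();print(o["tool_pos"],o["force"])
w=env.read_camera("wrist");S=env.read_camera("scene")
def core(c,X,h):
    v=c["R"]@np.array(X)+c["t"]; u=(int(v[0]/v[2]*c["fx"]+c["cx"]),int(v[1]/v[2]*c["fy"]+c["cy"]))
    i=c["image"].astype(int); m=((i[...,2]-i[...,0]>55)).astype(np.uint8)
    ks=[ell(((i[...,2]-i[...,0])>t).astype(np.uint8),*u,h) for t in(45,55)]
    return u,ks
for c,h in((w,22),(S,9)):
    try:
        u,ks=core(c,[.507,.004,.098],h); print(u,[np.round(k[0]+k[1],1) for k in ks])
    except Exception as e: print(u if 'u' in dir() else '',str(e)[:80])
np.savez("pics/w9.npz",**w);np.savez("pics/s9.npz",**S)
# column profiles: r-b and brightness down the scene axis
i=S["image"].astype(int)
print([(r,int(i[r,265:269].sum()/12),int((i[r,265:269,2]-i[r,265:269,0]).mean())) for r in range(150,212,2)])
```

```text
[0.50706128 0.00415277 0.41258932] [ 0.13610418 -0.22697989  0.39695745]
(254, 177) [array([252.9, 175.1,  32.5,  33.4]), array([253.1, 175.1,  31. ,  32. ])]
(254, 177) OpenCV(4.12.0) /io/opencv/modules/imgproc/src/convhull.cpp:143: error: (-215:Ass
[(150, 161, -5), (152, 162, -7), (154, 162, -5), (156, 161, -5), (158, 150, 0), (160, 120, 15), (162, 98, 16), (164, 85, 12), (166, 81, 10), (168, 84, 17), (170, 108, 26), (172, 119, 22), (174, 105, 18), (176, 93, 15), (178, 93, 15), (180, 92, 16), (182, 96, 16), (184, 110, 20), (186, 97, 17), (188, 92, 15), (190, 92, 15), (192, 92, 15), (194, 92, 15), (196, 89, 14), (198, 71, 6), (200, 62, 2), (202, 62, 2), (204, 61, 2), (206, 95, 6), (208, 151, 2), (210, 159, 1)]
```

Run:
```python
from h import *
w=dict(np.load("pics/w9.npz"));S=dict(np.load("pics/s9.npz"))
def pr(c,X):
    v=c["R"]@np.array(X)+c["t"]; return (v[0]/v[2]*c["fx"]+c["cx"],v[1]/v[2]*c["fy"]+c["cy"])
s=np.array([.507,.0042,0]); C=-S["R"].T@S["t"]; d=(C-s);d[2]=0;d/=np.linalg.norm(d)
for n,r,z in(("tip",0,.115),("small top near rim",.029,.098),("small top +5mm",.029,.103),("small bottom near",.029,.062),("big top near",.034,.062),("big bottom near",.034,.012),("base near",.055,.012)):
    print(n,np.round(pr(S,s+d*r+[0,0,z]),1))
print("wrist tip xy",plane(w,(253,175.1),.098))
i=S["image"].astype(int)
print([(r,int(i[r,265:269].sum()/12)) for r in range(156,208)])
j=w["image"].astype(int); D=338*.0305/32.5; print("core dia est depth",D, (-w["R"].T@w["t"])[2])
```

```text
tip [268.1 160.1]
small top near rim [267.4 172.8]
small top +5mm [267.5 171.4]
small bottom near [266.9 182.9]
big top near [266.8 184.2]
big bottom near [266.2 197.3]
base near [265.8 203.2]
wrist tip xy [0.5089758  0.00502599 0.098     ]
[(156, 161), (157, 159), (158, 150), (159, 135), (160, 120), (161, 108), (162, 98), (163, 90), (164, 85), (165, 83), (166, 81), (167, 81), (168, 84), (169, 94), (170, 108), (171, 117), (172, 119), (173, 114), (174, 105), (175, 96), (176, 93), (177, 93), (178, 93), (179, 92), (180, 92), (181, 93), (182, 96), (183, 104), (184, 110), (185, 106), (186, 97), (187, 92), (188, 92), (189, 92), (190, 92), (191, 92), (192, 92), (193, 92), (194, 92), (195, 92), (196, 89), (197, 82), (198, 71), (199, 64), (200, 62), (201, 62), (202, 62), (203, 61), (204, 61), (205, 68), (206, 95), (207, 128)]
core dia est depth 0.3172 0.3933553228055783
```

Both rolls check as home: the rim rows in the scene view fit the predicted seated heights to within about 1 mm, and the press ended in a stiff stop. The gripper is clear, so I'm handing in.

```bash
python3 -c "
from cell import env
print(env.sign_off())"
```

```text
the job is handed in; nothing more can be done
None
```

I pressed the big roll home on the hub and the small roll home on top of it, left the bystanders alone, and handed the job in at about 23 s; the sign-off returned no verdict, so success isn't confirmed.

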